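# Park the supply brick on the slanted cooling rest

### The job

Put the black power supply brick on the slanted cooling rest to cool: lay it flat on the sloping deck, lengthwise up the slope and about in the middle, with its lower end resting against the blue ledge so that it cannot slide off. Lower it on, do not drop it, and leave the white cleaner cassette and the small attenuator where they are.

Things in the scene. Friction and masses are not known exactly. Their poses are not given: they have to be found in the camera images.
- power_brick_center (a point): Centre of the plain black DC supply brick, a solid box 46 mm (its x) by 105 mm (its y) by 30 mm high (its z), about 0.2 kg, lying flat on the bench; the centre is 15 mm above its underside. Grasp it across the 46 mm width (along its x). Either end may face the ledge.
- deck: Slatted, slick aluminium deck of the fixed cooling rest, 140 mm long, 108 wide; the brick slides down it when let go. Origin on its surface at the foot of the blue ledge's inner face, mid-width, 40 mm above the bench; x up the slope (20 degrees), y along the ledge, z square to the deck. Ledge on the -x side, full width, 10 mm thick, 16 high above the deck; no other walls. Base 150 x 120 x 8 mm.
- cleaner_cassette_center (a point): Bystander: centre of the body of the white fibre cleaner cassette with a blue thumb lever, 64 x 118 mm (its x, y), body 30 mm high, 37 mm with the lever; the point is 15 mm above its underside.
- attenuator_center (a point): Bystander: centre of the body of the small black attenuator block with a white round dial on top, 24 x 68 mm (its x, y), 29 mm high with the dial; the point is 11 mm above its underside.

How it is judged:
By the outcome, as a careful person would: the job done as asked, in the order asked, and still so for the second after the job is handed in, with the robot touching nothing.
It also fails if it takes over 40 s, if anything falls off the work surface, if the arm or the gripper's body presses on something with over 40 N, if the wrist force passes 120 N, or if a joint passes its speed limit or range.

### The arm

A 7-joint arm with a two-finger parallel gripper is mounted at the origin on a cart in front of the work surface, level with it; the furniture and walls round the work are solid. World frame = base frame: x ahead of the robot, y to its left, z up, the work surface at z = 0. Lengths are in m, angles in rad, forces in N, time in s.
With the tool pointing down it reaches from about 0.35 to 0.9 m from the base axis. Payload 8.1 kg.
Tool frame: the origin (TCP) lies at the very end of the fingers, on their centre line; the grasp point (between the pads) lies 19 mm behind it (ctrl.grip_depth is the distance from the TCP to the grasp point, in m); z points along the fingers, y is the direction in which the jaws open and shut (so a half turn about z gives the same grasp; the last joint's range is limited). The gripper opens to 85 mm and grips with 20 to 120 N. Pads are 22 mm wide; open, the fingers measure 114 mm over their backs; the gripper's body (76 mm by 85 mm) begins 54 mm behind the grasp point. The pads swing forward as they close: fully open they stand 13 mm farther back than shut.
Start: joints at [-0.103, 0.434, 0.025, 1.573, -0.012, 1.134, -0.075], TCP at [0.625, -0, 0.231] pointing down, gripper open.
Joint ranges: [-2.62, 2.62], [-0.44, 2.09], [-1.27, 1.32], [0.08, 2.57], [-1.32, 4.46], [0.12, 2], [-2.74, 2.74]. Speed limits (rad/s): [2.22, 2.22, 3.01, 3.01, 3.14, 3.14, 3.14].

### API

Orientations are given as [roll, pitch, yaw] about the fixed x, y, z axes, in that order (R = Rz(yaw) Ry(pitch) Rx(roll)).
In Python, from bench import ctrl gives the robot as it stands.
- The arm moves only by the shell command python3 -m handwheel 'ROWS'. ROWS is a JSON object of lists of equal length, an entry for each row: "delta_rot": the turn, a rotation vector about the tool's x, y, z in degrees, a list of three; "linear": the shift along the tool's x, y, z in mm, a list of three; "jaw": the finger opening in mm, from 0 to 85.4. In form: {"delta_rot": [[wx, wy, wz], ...], "linear": [[tx, ty, tz], ...], "jaw": [jaw, ...]}. A call has 1 to 10 rows; each row shifts and turns the commanded pose from where the row before left it, along the tool's axes as they then stand; what a row does not reach is not made up. A row lasts 1/8 s, in which the tool goes at most 62.5 mm and 10.7 degrees, less where a joint would pass 70% of its speed; a pose out of reach is approached as far as the arm can. A call is refused whole if a number of a shift passes 62.5 or a number of a turn 10.7, either way. A call with a gripper value outside its range is refused whole. The fingers move at their own pace and stop on an object; the grip force is fixed at half the most. Time passes only in rows, so rows that do not move let the fingers close. It gives the time, the measured TCP pose, the force and the opening at its end, in the units of the state.
- ctrl.get_obs(): the state, without advancing time (a new reading comes with each control period).
- ctrl.read_camera(name): name is "scene" or "side" or "wrist"; returns the picture (400x640x3 uint8, red, green, blue); there is no depth.
- ctrl.get_calibration(name): a dict with "K" (3x3 intrinsics, pixels), "origin" and "orientation" of the camera in the world; the wrist camera has in their place "T_tool_cam" (4x4, takes a point from camera to tool coordinates, whose origin is the TCP and whose axes are the flange's). Camera axes: x right, y down, z forward; pixel columns grow to the right and rows downward; lengths in m; the calibration is good to about 2 mm. A picture is of the moment at which its call begins: read the wrist's pose just before it. get_calibration takes no time and is no camera call.
- ctrl.close_job(): hands the job in, once; it reports no verdict.
The state is a dict: "time": time; "joint_positions": joint angles; "joint_velocities": joint speeds; "effort": joint torques, N m; "position": TCP position; "orientation": TCP orientation; "contact_force": force on the tool from outside, world axes, zero at the start; "moment": the same for the moment, N m; "finger_gap": opening from 0.0 (shut) to 1.0 (fully open).
Only numpy, scipy, OpenCV 4.12 (cv2) and the standard library are available. Lean on these libraries where they do the work, as an engineer would, in place of code of your own. Each camera call takes 0.05 s, during which the arm holds its last target. There are 200 camera calls.

## Working session

There is one attempt and no reset: what is moved stays moved. The work goes in short steps, Python scripts to look and compute and a shell command to move; the robot and the scene stay as the last step left them, time stands still between calls to the robot, and variables do not carry over. Pictures are saved under pics/ and viewed, about 8 in all and at most 12, crops included, and the job is handed in when it is done.

```bash
mkdir -p pics; ls
python3 - <<'E'
from bench import ctrl
import cv2
o=ctrl.get_obs();print({k:o[k] for k in('time','position','orientation','finger_gap','contact_force')})
for n in('scene','side','wrist'):
    print(n,ctrl.get_calibration(n)); cv2.imwrite(f'pics/{n}0.png',ctrl.read_camera(n)[:,:,::-1])
E
```

```text
pics
{'time': 0.0, 'position': array([ 6.24486314e-01, -3.36757818e-05,  2.30541481e-01]), 'orientation': array([-3.14002260e+00,  1.29715618e-04,  1.57073629e+00]), 'finger_gap': 0.999346801679413, 'contact_force': array([ 0.49842185, -0.45777151, -0.0751052 ])}
scene {'K': array([[511.94951305,   0.        , 323.6863885 ],
       [  0.        , 511.94951305, 198.69945959],
       [  0.        ,   0.        ,   1.        ]]), 'origin': array([-0.35189752, -0.38770138,  0.96842114]), 'orientation': array([-2.31945637, -0.01407135, -1.09486305])}
side {'K': array([[403.3987008 ,   0.        , 323.84965141],
       [  0.        , 403.3987008 , 199.0555729 ],
       [  0.        ,   0.        ,   1.        ]]), 'origin': array([0.09705291, 0.82136123, 0.69000764]), 'orientation': array([-2.17486550e+00,  2.55377633e-03, -2.67348998e+00])}
wrist {'K': array([[281.75088088,   0.        , 318.5669897 ],
       [  0.        , 281.75088088, 199.37665521],
       [  0.        ,   0.        ,   1.        ]]), 'T_tool_cam': array([[-5.00177194e-04, -9.51514295e-01, -3.07604122e-01,
         7.91312152e-02],
       [ 9.99999836e-01, -3.90400220e-04, -4.18413516e-04,
         1.30591666e-03],
       [ 2.78037725e-04, -3.07604281e-01,  9.51514335e-01,
        -1.42239631e-01],
       [ 0.00000000e+00,  0.00000000e+00,  0.00000000e+00,
         1.00000000e+00]])}
```

View pics/scene0.png

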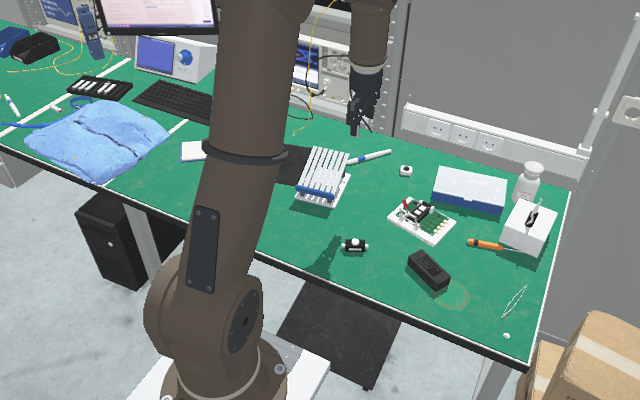

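View pics/wrist0.png

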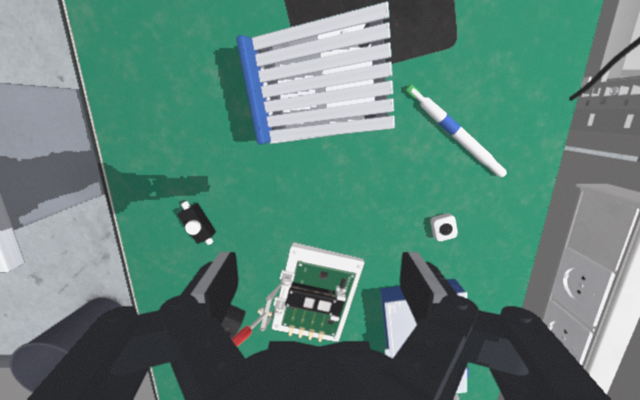

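The scene view shows the rest at (325,180) with its blue ledge facing the robot, the brick at (428,270), and the attenuator at (354,246). The wrist view shows the ledge from (245,40) to (263,140), with the slats running right (+x, up the slope).

```bash
cat > h.py <<'E'
from bench import ctrl
import numpy as np, cv2
from scipy.spatial.transform import Rotation as R
def pose():
    o=ctrl.get_obs(); return np.array(o['position']),R.from_euler('xyz',o['orientation']).as_matrix()
def cam(n,pr=None):
    c=ctrl.get_calibration(n)
    if n=='wrist':
        p,r=pr or pose(); T=c['T_tool_cam']; return c['K'],p+r@T[:3,3],r@T[:3,:3]
    return c['K'],np.array(c['origin']),R.from_euler('xyz',c['orientation']).as_matrix()
def hit(cm,px,z):
    K,o,r=cm; px=np.atleast_2d(np.array(px,float)); d=(r@np.linalg.inv(K)@np.c_[px,np.ones(len(px))].T).T
    return o+d*((z-o[2])/d[:,2])[:,None]
def proj(cm,P):
    K,o,r=cm; q=(K@r.T@(np.atleast_2d(P)-o).T).T; return q[:,:2]/q[:,2:]
E
python3 - <<'E'
from h import *
s=cam('scene');w=cam('wrist')
np.set_printoptions(precision=4,suppress=True)
print('brick',hit(s,[428,270],.02),'att',hit(s,[354,246],.015))
im=cv2.imread('pics/wrist0.png');hsv=cv2.cvtColor(im,cv2.COLOR_BGR2HSV)
m=cv2.inRange(hsv,(100,120,60),(125,255,255));m[:, :200]=0;m[:,300:]=0;m[180:]=0
c=max(cv2.findContours(m,0,2)[0],key=cv2.contourArea);b=cv2.boxPoints(cv2.minAreaRect(c));print('ledge px',b)
print(hit(w,b,.053))
pts=[[253,38],[390,3],[395,128],[270,141]]
print('deck hi',hit(w,pts,.088),'\nlo',hit(w,pts,.04))
im=cv2.imread('pics/scene0.png')
cv2.imwrite('pics/crop.png',cv2.resize(im[130:310,280:560],None,fx=2.8,fy=2.8,interpolation=2))
E
```

```text
brick [[ 0.4573 -0.2644  0.02  ]] att [[ 0.4482 -0.0754  0.015 ]]
ledge px [[235.4453  36.0415]
 [252.5925  32.8264]
 [272.9359 141.3245]
 [255.7887 144.5396]]
[[0.5421 0.1483 0.053 ]
 [0.5596 0.1511 0.053 ]
 [0.5746 0.0439 0.053 ]
 [0.5551 0.0404 0.053 ]]
deck hi [[0.5669 0.1391 0.088 ]
 [0.6877 0.1659 0.088 ]
 [0.7007 0.0606 0.088 ]
 [0.5773 0.0481 0.088 ]] 
lo [[0.5569 0.1492 0.04  ]
 [0.6981 0.1806 0.04  ]
 [0.7133 0.0575 0.04  ]
 [0.5691 0.0429 0.04  ]]
```

View pics/crop.png

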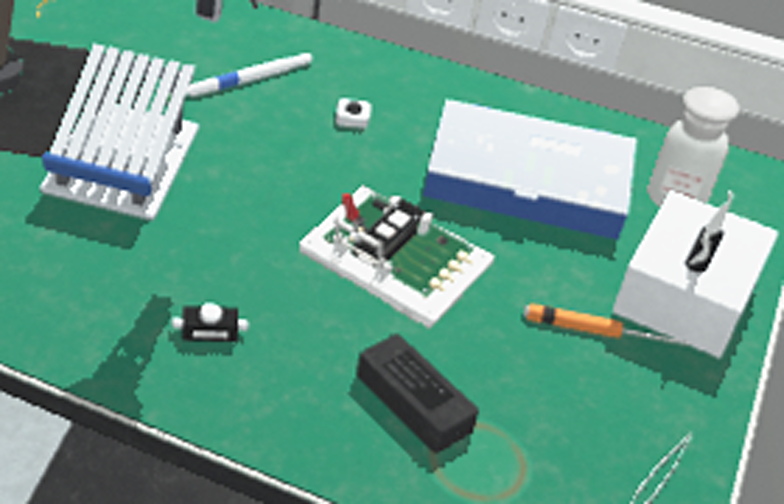

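View pics/side0.png

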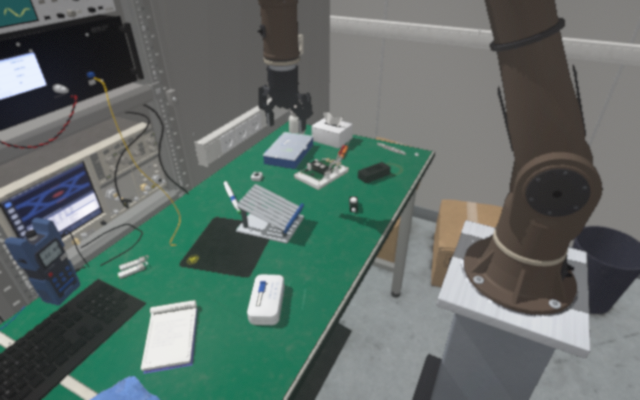

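The crop shows the brick's top corners at scene pixels of about (407,259), (422,250), (451,274) and (434,287). The side view shows the cassette at (265,300), well to the left of the rest.

Run:
```python
from h import *
np.set_printoptions(precision=4,suppress=True)
p=hit(cam('scene'),[[407.5,259],[422,249.6],[450.7,273.6],[434.5,287]],.03)
print(p,p.mean(0)); 
for i in range(4): d=p[(i+1)%4]-p[i];print(np.linalg.norm(d),np.degrees(np.arctan2(d[1],d[0])))
print('cass',hit(cam('side'),[[265,300]],.03))
```

```text
[[ 0.458  -0.2112  0.03  ]
 [ 0.503  -0.232   0.03  ]
 [ 0.4634 -0.3163  0.03  ]
 [ 0.4083 -0.295   0.03  ]] [ 0.4582 -0.2636  0.03  ]
0.04953628349866101 -24.88200379029125
0.0930881858594097 -115.11739181693466
0.05912478404308573 158.90523642795148
0.09749073635320872 59.324042919000604
cass [[0.4718 0.3598 0.03  ]]
```

```bash
python3 -m handwheel '{"delta_rot":[[0,0,0],[0,0,0],[0,0,0],[0,0,0],[0,0,0],[0,0,0],[0,0,0],[0,0,8.3],[0,0,8.3],[0,0,8.3]],"linear":[[-38,-24,0],[-38,-24,0],[-38,-24,0],[-38,-24,0],[-38,-24,0],[-38,-24,0],[-36,-22,0],[0,0,10],[0,0,10],[0,0,10]],"jaw":[85,85,85,85,85,85,85,85,85,85]}'
python3 - <<'E'
from h import *
np.set_printoptions(precision=4,suppress=True)
o=ctrl.get_obs();pr=pose();im=ctrl.read_camera('wrist')[:,:,::-1].copy()
print(pr[0],np.degrees(o['orientation']),o['joint_velocities'])
cv2.imwrite('pics/w1.png',im)
w=cam('wrist',pr)
m=(im.max(2)<75).astype(np.uint8)*255
c0=proj(w,[.458,-.264,.03])[0];print('exp',c0)
n,l,st,ce=cv2.connectedComponentsWithStats(m)
for i in range(1,n):
    if st[i,4]>400: print(i,st[i],ce[i])
E
```

```text
time: 1.4
position: [0.4587, -0.2641, 0.2008]
orientation: [-3.141, -0.0, 1.131]
contact_force: [0.1, 0.4, -1.3]
finger_gap: 0.998
[ 0.4587 -0.2641  0.2008] [-179.9818   -0.001    64.7957] [-0.1643  0.0863  0.2111  0.1192 -0.1024 -0.1847 -1.0508]
exp [317.1979 181.5903]
1 [  97    0  154  251 1290] [167.5271 141.4907]
2 [206   0  58  42 801] [239.7466  18.9476]
6 [ 389   13   87   52 2107] [430.2962  39.1618]
8 [ 300  129   46   91 3336] [321.6748 173.6217]
11 [   28   252   582   148 39766] [317.6808 353.6108]
```

View pics/w1.png

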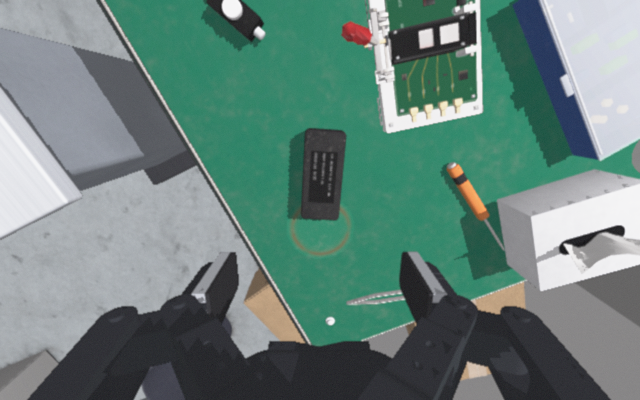

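The brick lies centred at about (322,174) in the wrist view, with its long side close to the image's vertical. Next I measure its outline with the arm settled.

```bash
cat > brick.py <<'E'
from h import *
np.set_printoptions(precision=4,suppress=True)
for k in range(2): ctrl.read_camera('wrist')
pr=pose();im=ctrl.read_camera('wrist')[:,:,::-1].copy();w=cam('wrist',pr)
print(pr[0],np.degrees(R.from_matrix(pr[1]).as_euler('xyz')))
m=(im.max(2)<75).astype(np.uint8)*255
n,l,st,ce=cv2.connectedComponentsWithStats(cv2.morphologyEx(m,cv2.MORPH_CLOSE,np.ones((5,5))))
c0=proj(w,[.458,-.264,.03])[0];i=1+np.argmin(np.linalg.norm(ce[1:]-c0,axis=1));print(st[i],ce[i])
c=max(cv2.findContours((l==i).astype(np.uint8),0,2)[0],key=cv2.contourArea)
P=hit(w,c[:,0],.03)[:,:2].astype(np.float32)
r=cv2.minAreaRect(P*1000);print('rect mm',r)
d=pr[1].T@np.r_[np.array(r[0])/1000-pr[0][:2],0];print('tool offset mm',d*1000)
E
python3 brick.py
```

```text
[ 0.4586 -0.2637  0.2009] [-179.9226    0.0113   65.2441]
[ 300  129   46   91 3547] [322.1909 173.4753]
rect mm ((465.2221374511719, -260.5583801269531), (105.13738250732422, 45.201148986816406), 60.94987487792969)
tool offset mm [ 5.6394  4.6618 -0.0074]
```

```bash
python3 -m handwheel '{"delta_rot":[[0,0,4.3],[0,0,0],[0,0,0],[0,0,0],[0,0,0],[0,0,0],[0,0,0],[0,0,0],[0,0,0],[0,0,0]],"linear":[[5.5,4.5,0],[0,0,40],[0,0,40],[0,0,40],[0,0,40],[0,0,20],[0,0,10],[0,0,6],[0,0,0],[0,0,0]],"jaw":[85,85,85,85,85,85,85,85,85,85]}'
```

```text
time: 2.85
position: [0.4659, -0.2612, 0.0061]
orientation: [3.14, -0.0, 1.061]
contact_force: [-0.4, 0.4, 0.6]
finger_gap: 0.999
```

```bash
python3 -m handwheel '{"delta_rot":[[0,0,0],[0,0,0],[0,0,0],[0,0,0],[0,0,0],[0,0,0],[0,0,0],[0,0,0]],"linear":[[0,0,0],[0,0,0],[0,0,0],[0,0,0],[0,0,0],[0,0,0],[0,0,0],[0,0,0]],"jaw":[65,50,40,35,35,35,35,35]}'
```

```text
time: 3.85
position: [0.4657, -0.261, 0.0058]
orientation: [3.141, -0.0, 1.061]
contact_force: [-0.1, 0.4, 6.2]
finger_gap: 0.523
```

The gap is 44.7 mm, so the brick is held. Lift, then carry it to a viewing pose on the downhill side of the ledge.

```bash
python3 -m handwheel '{"delta_rot":[[0,0,0],[0,0,0],[0,0,0],[0,0,0],[0,0,0],[0,0,0],[0,0,0],[0,0,0]],"linear":[[0,0,-10],[0,0,-25],[0,0,-40],[0,0,-40],[0,0,-40],[0,0,-40],[0,0,-40],[0,0,0]],"jaw":[35,35,35,35,35,35,35,35]}'
```

```text
time: 4.85
position: [0.4666, -0.2617, 0.2437]
orientation: [3.136, -0.001, 1.061]
contact_force: [0.4, -0.9, -3.1]
finger_gap: 0.523
```

```bash
python3 -m handwheel '{"delta_rot":[[0,0,0],[0,0,0],[0,0,0],[0,0,0],[0,0,0],[0,0,0],[0,0,0],[0,0,0],[0,0,0],[0,0,0]],"linear":[[15,-9,0],[30,-18,0],[35,-22,0],[35,-22,0],[35,-22,0],[35,-22,0],[35,-22,0],[35,-22,0],[25,-14,0],[15,-9,0]],"jaw":[35,35,35,35,35,35,35,35,35,35]}' && python3 -m handwheel '{"delta_rot":[[0,0,5],[0,0,9],[0,0,9],[0,0,9],[0,0,9],[0,0,8],[0,0,4.4],[0,0,0],[0,0,0]],"linear":[[0,0,0],[0,0,0],[0,0,0],[0,0,0],[0,0,0],[0,0,0],[0,0,0],[0,0,0],[0,0,0]],"jaw":[35,35,35,35,35,35,35,35,35]}'
python3 - <<'E'
from h import *
np.set_printoptions(precision=4,suppress=True)
pr=pose();im=ctrl.read_camera('wrist')[:,:,::-1].copy();w=cam('wrist',pr)
np.save('w2.npy',np.c_[pr[0],pr[1]]);print(pr[0],np.degrees(R.from_matrix(pr[1]).as_euler('xyz')));cv2.imwrite('pics/w2.png',im)
E
```

```text
time: 6.1
position: [0.4484, 0.0878, 0.2388]
orientation: [-3.139, 0.002, 1.064]
contact_force: [0.2, -0.1, -3.3]
finger_gap: 0.526
time: 7.22
position: [0.4496, 0.0857, 0.2396]
orientation: [3.141, 0.002, 0.132]
contact_force: [-0.5, -0.4, -2.9]
finger_gap: 0.525
[0.4496 0.0857 0.2396] [179.9891   0.0878   7.5373]
```

View pics/w2.png

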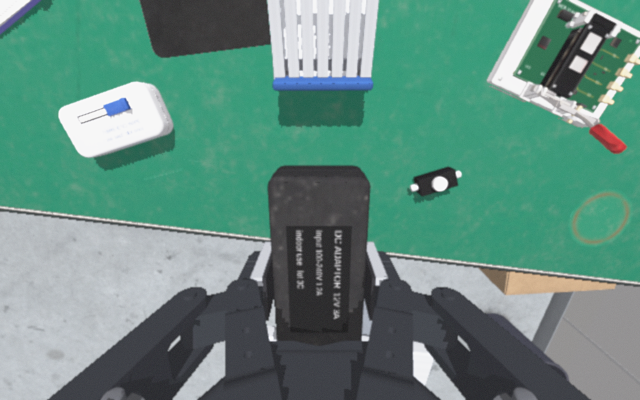

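The brick sits straight in the jaws, with its far end at rows 167-185. The ledge runs from (272,84) to (373,82), nearly square to the tool, and the cassette is at (118,118), clear of the path.

Run:
```python
from h import *
np.set_printoptions(precision=4,suppress=True)
a=np.load('w2.npy');pr=(a[:,0],a[:,1:]);w=cam('wrist',pr)
tool=lambda P:pr[0]+np.array(P)@pr[1].T
print('brick top far/bottom far',proj(w,tool([[.0525,.023,-.024],[.0525,-.023,-.024],[.0525,.023,.006],[.0525,-.023,.006]])))
def ledge(f,w,x0,x1,y0,y1):
    h=cv2.cvtColor(cv2.imread(f),cv2.COLOR_BGR2HSV);m=cv2.inRange(h,(100,110,50),(125,255,255))
    k=np.zeros_like(m);k[y0:y1,x0:x1]=m[y0:y1,x0:x1]
    c=max(cv2.findContours(k,0,2)[0],key=cv2.contourArea);return cv2.minAreaRect(c),c[:,0]
for f,w_,b in(('pics/w2.png',w,(255,390,60,110)),('pics/wrist0.png',cam('wrist',(np.array([.62449,0,.23054]),R.from_euler('xyz',[-3.14002,.00013,1.570736]).as_matrix())),(200,300,10,180))):
    r,c=ledge(f,w_,*b);P=hit(w_,c,.054)[:,:2].astype(np.float32)
    rr=cv2.minAreaRect(P*1000);print(f,r,'\nrect mm',rr);print(cv2.boxPoints(rr))
```

```text
brick top far/bottom far [[372.5394 175.8129]
 [265.4246 175.8725]
 [362.2202 162.9254]
 [275.5522 162.9731]]
pics/w2.png ((322.5, 83.0), (14.0, 99.0), 90.0) 
rect mm ((554.9738159179688, 95.43160247802734), (13.996236801147461, 107.24151611328125), 7.511500835418701)
[[541.0262 147.6774]
 [555.0453  41.3562]
 [568.9214  43.1858]
 [554.9023 149.507 ]]
pics/wrist0.png ((254.43936157226562, 88.6221923828125), (110.40513610839844, 17.451173782348633), 78.9765396118164) 
rect mm ((557.2202758789062, 96.88908386230469), (18.96106719970703, 107.94560241699219), 7.654892921447754)
[[540.6347 149.118 ]
 [555.0137  42.1344]
 [573.8058  44.6601]
 [559.4268 151.6438]]
```

```bash
python3 -m handwheel '{"delta_rot":[[0,4,0],[0,6,0],[0,6,0],[0,4,0],[0,0,0],[0,0,0]],"linear":[[0,0,0],[0,0,0],[0,0,0],[0,0,0],[0,0,0],[0,0,0]],"jaw":[35,35,35,35,35,35]}'
cat > togo.py <<'E'
from h import *
import sys
np.set_printoptions(precision=2,suppress=True)
O=np.array([.566,.0975,.04]);D=R.from_euler('xyz',[0,-20,7.55],degrees=True).as_matrix()
p,r=pose();q=D.T@(p-O)
print('TCP in deck mm',q*1000,'joints',np.array(ctrl.get_obs()['joint_positions']),'F deck',D.T@ctrl.get_obs()['contact_force'])
Rt=D@np.diag([1,-1,-1]);print('turn left deg',np.degrees(R.from_matrix(r.T@Rt).as_rotvec()))
for t in ([62.5,0,56],[62.5,0,8]): print(t,'shift tool mm',r.T@(D@(np.array(t)/1000)+O-p)*1000)
E
python3 togo.py
```

```text
time: 8.02
position: [0.4508, 0.0855, 0.2406]
orientation: [3.142, -0.348, 0.129]
contact_force: [0.1, 0.6, -1.4]
finger_gap: 0.529
TCP in deck mm [-40.18   3.24 228.07] joints [-0.41 -0.04  0.04  2.22  0.14  0.63 -1.91] F deck [-0.31  0.6  -1.41]
turn left deg [ 0.05  0.05 -0.13]
[62.5, 0, 56] shift tool mm [102.84   2.86 171.98]
[62.5, 0, 8] shift tool mm [102.89   2.82 219.98]
```

```bash
python3 -m handwheel '{"delta_rot":[[0,0,0],[0,0,0],[0,0,0],[0,0,0],[0,0,0],[0,0,0],[0,0,0],[0,0,0],[0,0,0],[0,0,0]],"linear":[[20,1,0],[30,1,10],[30,1,20],[22,0,30],[0,0,35],[0,0,30],[0,0,25],[0,0,14],[0,0,0],[0,0,0]],"jaw":[35,35,35,35,35,35,35,35,35,35]}'
python3 togo.py
python3 - <<'E'
from h import *
a=ctrl.read_camera('wrist')[:,:,::-1];b=ctrl.read_camera('side')[:,:,::-1]
b=cv2.resize(b[130:270,180:380],(640,448));cv2.imwrite('pics/v3.png',cv2.resize(np.vstack([a[0:300],b]),(460,538)))
E
```

```text
time: 9.28
position: [0.602, 0.1021, 0.1219]
orientation: [-3.142, -0.35, 0.129]
contact_force: [0.3, -0.5, -2.7]
finger_gap: 0.525
TCP in deck mm [62.08 -0.21 64.53] joints [-0.36  0.37  0.09  2.06  0.06  0.36 -1.77] F deck [-0.67 -0.51 -2.65]
turn left deg [ 0.05 -0.05 -0.15]
[62.5, 0, 56] shift tool mm [ 0.41 -0.22  8.54]
[62.5, 0, 8] shift tool mm [ 0.37 -0.26 56.54]
```

View pics/v3.png

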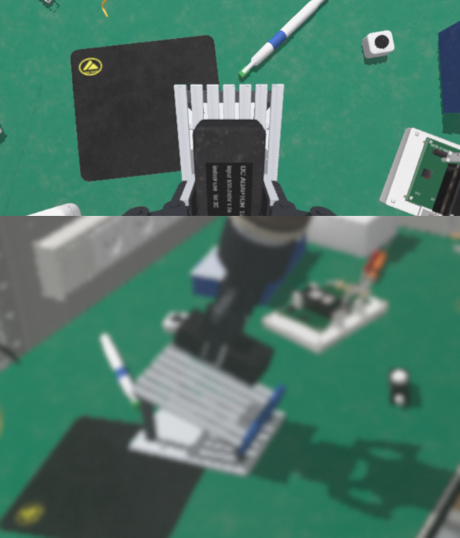

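The brick (columns 195-267) is centred over the slats (175-285) and parallel to them. Lower most of the way.

```bash
python3 -m handwheel '{"delta_rot":[[0,0,0],[0,0,0],[0,0,0],[0,0,0],[0,0,0],[0,0,0]],"linear":[[0,0,15],[0,0,15],[0,0,12],[0,0,6],[0,0,0],[0,0,0]],"jaw":[35,35,35,35,35,35]}'
python3 togo.py
python3 - <<'E'
from h import *
b=ctrl.read_camera('scene')[:,:,::-1];c=ctrl.read_camera('side')[:,:,::-1]
cv2.imwrite('pics/v4.png',np.hstack([cv2.resize(b[110:230,270:390],(400,400),interpolation=2),cv2.resize(c[160:260,220:320],(400,400),interpolation=2)]))
E
```

```text
time: 10.12
position: [0.6179, 0.1041, 0.0762]
orientation: [-3.142, -0.349, 0.129]
contact_force: [1.0, 0.1, -2.7]
finger_gap: 0.527
TCP in deck mm [61.52 -0.29 16.12] joints [-0.34  0.47  0.08  2.06  0.06  0.27 -1.77] F deck [ 0.03 -0.04 -2.9 ]
turn left deg [ 0.05 -0.01 -0.15]
[62.5, 0, 56] shift tool mm [  0.99  -0.26 -39.88]
[62.5, 0, 8] shift tool mm [ 0.98 -0.3   8.12]
```

View pics/v4.png

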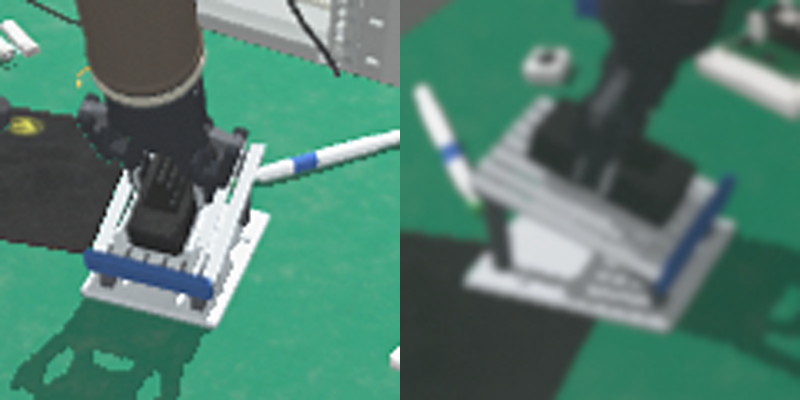

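Both views show the brick above the slats, parallel to them and a little uphill of the ledge. Now lower in small steps until contact.

```bash
python3 -m handwheel '{"delta_rot":[[0,0,0],[0,0,0],[0,0,0],[0,0,0],[0,0,0]],"linear":[[0,0,3],[0,0,3],[0,0,1.5],[0,0,0],[0,0,0]],"jaw":[35,35,35,35,35]}'; python3 togo.py|head -1
```

```text
time: 10.85
position: [0.6204, 0.1044, 0.0689]
orientation: [3.142, -0.349, 0.129]
contact_force: [-0.4, 0.6, -2.2]
finger_gap: 0.53
TCP in deck mm [61.41 -0.31  8.45] joints [-0.34  0.48  0.08  2.06  0.06  0.25 -1.77] F deck [-1.02  0.67 -2.01]
```

```bash
python3 -m handwheel '{"delta_rot":[[0,0,0],[0,0,0],[0,0,0]],"linear":[[0,0,1],[0,0,0],[0,0,0]],"jaw":[35,35,35]}'; python3 togo.py|head -1
```

```text
time: 11.22
position: [0.6208, 0.1045, 0.0683]
orientation: [-3.142, -0.349, 0.129]
contact_force: [-2.8, -0.3, 3.4]
finger_gap: 0.525
TCP in deck mm [61.56 -0.27  7.69] joints [-0.34  0.49  0.08  2.06  0.06  0.25 -1.77] F deck [-1.51  0.05  4.21]
```

```bash
python3 -m handwheel '{"delta_rot":[[0,0,0],[0,0,0],[0,0,0]],"linear":[[0,0,0.7],[0,0,0],[0,0,0]],"jaw":[35,35,35]}'; python3 togo.py|head -1
```

```text
time: 11.6
position: [0.6207, 0.1045, 0.0682]
orientation: [-3.141, -0.35, 0.129]
contact_force: [-9.0, -2.5, 13.2]
finger_gap: 0.523
TCP in deck mm [61.5  -0.28  7.63] joints [-0.34  0.49  0.08  2.06  0.05  0.25 -1.77] F deck [-4.15 -1.27 15.61]
```

On the deck. Ease off slightly and slide down to the ledge.

```bash
python3 -m handwheel '{"delta_rot":[[0,0,0],[0,0,0],[0,0,0],[0,0,0],[0,0,0],[0,0,0]],"linear":[[0,0,-0.7],[-2,0,0],[-2,0,0],[-2,0,0],[0,0,0],[0,0,0]],"jaw":[35,35,35,35,35,35]}'; python3 togo.py|head -1
```

```text
time: 12.35
position: [0.6153, 0.1039, 0.0662]
orientation: [-3.141, -0.35, 0.129]
contact_force: [-2.1, -0.8, 5.8]
finger_gap: 0.525
TCP in deck mm [55.67 -0.16  7.67] joints [-0.35  0.48  0.08  2.08  0.06  0.24 -1.77] F deck [-0.05 -0.53  6.24]
```

```bash
python3 -m handwheel '{"delta_rot":[[0,0,0],[0,0,0],[0,0,0]],"linear":[[-1,0,0],[-0.5,0,0],[0,0,0]],"jaw":[35,35,35]}'; python3 togo.py|head -1
```

```text
time: 12.72
position: [0.6141, 0.1037, 0.0658]
orientation: [-3.141, -0.35, 0.129]
contact_force: [-1.6, -0.5, 5.1]
finger_gap: 0.528
TCP in deck mm [54.38 -0.16  7.64] joints [-0.35  0.48  0.08  2.08  0.06  0.23 -1.77] F deck [ 0.23 -0.31  5.36]
```

```bash
python3 -m handwheel '{"delta_rot":[[0,0,0],[0,0,0],[0,0,0]],"linear":[[-1,0,0],[0,0,0],[0,0,0]],"jaw":[35,35,35]}'; python3 togo.py|head -1
```

```text
time: 13.1
position: [0.6131, 0.1036, 0.0654]
orientation: [-3.141, -0.35, 0.129]
contact_force: [-1.8, -0.1, 5.1]
finger_gap: 0.526
TCP in deck mm [53.38 -0.15  7.65] joints [-0.35  0.48  0.08  2.08  0.06  0.23 -1.77] F deck [0.02 0.09 5.41]
```

```bash
python3 -m handwheel '{"delta_rot":[[0,0,0],[0,0,0],[0,0,0]],"linear":[[-1,0,0],[0,0,0],[0,0,0]],"jaw":[35,35,35]}'; python3 togo.py|head -1
```

```text
time: 13.48
position: [0.6122, 0.1035, 0.0651]
orientation: [-3.141, -0.35, 0.129]
contact_force: [-2.1, 0.2, 5.3]
finger_gap: 0.523
TCP in deck mm [52.39 -0.16  7.66] joints [-0.35  0.48  0.08  2.09  0.06  0.23 -1.78] F deck [-0.12  0.46  5.71]
```

```bash
python3 -m handwheel '{"delta_rot":[[0,0,0],[0,0,0],[0,0,0]],"linear":[[-0.8,0,0],[0,0,0],[0,0,0]],"jaw":[35,35,35]}'; python3 togo.py|head -1
```

```text
time: 13.85
position: [0.6115, 0.1034, 0.0649]
orientation: [-3.141, -0.35, 0.129]
contact_force: [-1.6, 0.2, 4.3]
finger_gap: 0.529
TCP in deck mm [51.65 -0.15  7.68] joints [-0.35  0.48  0.08  2.09  0.06  0.23 -1.78] F deck [0.   0.43 4.62]
```

```bash
python3 -m handwheel '{"delta_rot":[[0,0,0],[0,0,0],[0,0,0]],"linear":[[-0.7,0,0],[0,0,0],[0,0,0]],"jaw":[35,35,35]}'; python3 togo.py|head -1
```

```text
time: 14.22
position: [0.6109, 0.1033, 0.0646]
orientation: [-3.141, -0.35, 0.129]
contact_force: [-2.3, 0.6, 6.2]
finger_gap: 0.525
TCP in deck mm [50.94 -0.14  7.67] joints [-0.35  0.48  0.08  2.09  0.06  0.23 -1.78] F deck [0.04 0.88 6.55]
```

```bash
python3 -m handwheel '{"delta_rot":[[0,0,0],[0,0,0],[0,0,0]],"linear":[[-0.8,0,0],[0,0,0],[0,0,0]],"jaw":[35,35,35]}'; python3 togo.py|head -1
```

```text
time: 14.6
position: [0.6101, 0.1032, 0.0644]
orientation: [-3.141, -0.35, 0.129]
contact_force: [-1.4, 0.8, 5.3]
finger_gap: 0.523
TCP in deck mm [50.13 -0.14  7.67] joints [-0.35  0.48  0.08  2.09  0.06  0.23 -1.78] F deck [0.56 1.02 5.4 ]
```

```bash
python3 -m handwheel '{"delta_rot":[[0,0,0],[0,0,0],[0,0,0]],"linear":[[-0.8,0,0],[0,0,0],[0,0,0]],"jaw":[35,35,35]}'; python3 togo.py|head -1
```

```text
time: 14.98
position: [0.6095, 0.1031, 0.0641]
orientation: [-3.141, -0.35, 0.129]
contact_force: [-1.4, -1.2, 5.4]
finger_gap: 0.53
TCP in deck mm [49.51 -0.14  7.67] joints [-0.35  0.48  0.09  2.09  0.06  0.22 -1.78] F deck [ 0.36 -1.03  5.63]
```

```bash
python3 -m handwheel '{"delta_rot":[[0,0,0],[0,0,0],[0,0,0]],"linear":[[-0.8,0,0],[0,0,0],[0,0,0]],"jaw":[35,35,35]}'; python3 togo.py|head -1
python3 - <<'E'
from h import *
b=ctrl.read_camera('scene')[:,:,::-1];c=ctrl.read_camera('side')[:,:,::-1]
cv2.imwrite('pics/v5.png',np.hstack([cv2.resize(b[150:220,280:350],(400,400),interpolation=2),cv2.resize(c[180:240,250:310],(400,400),interpolation=2)]))
E
```

```text
time: 15.35
position: [0.6095, 0.1032, 0.0641]
orientation: [-3.141, -0.352, 0.129]
contact_force: [5.1, 0.5, 4.1]
finger_gap: 0.528
TCP in deck mm [49.45 -0.1   7.66] joints [-0.35  0.48  0.09  2.09  0.06  0.22 -1.78] F deck [ 6.22 -0.16  2.12]
```

View pics/v5.png

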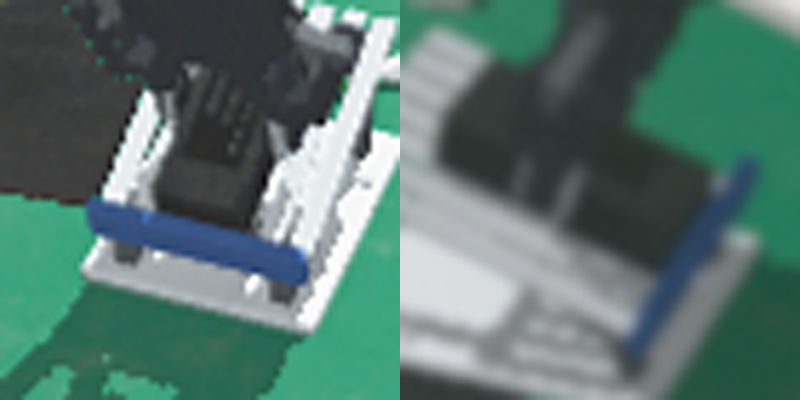

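The brick rests against the ledge: motion stopped with +6 N up the slope, and both views show its end at the blue ledge. Release and withdraw square to the deck.

```bash
python3 -m handwheel '{"delta_rot":[[0,0,0],[0,0,0],[0,0,0],[0,0,0],[0,0,0],[0,0,0]],"linear":[[0.4,0,0],[0,0,0],[0,0,0],[0,0,0],[0,0,0],[0,0,0]],"jaw":[45,48,53,60,68,70]}'; python3 togo.py|head -1
```

```text
time: 16.2
position: [0.6085, 0.1029, 0.0635]
orientation: [3.142, -0.349, 0.129]
contact_force: [-0.0, -0.2, -0.1]
finger_gap: 0.816
TCP in deck mm [48.25 -0.25  7.43] joints [-0.35  0.48  0.09  2.09  0.06  0.22 -1.78] F deck [-0.11 -0.2  -0.1 ]
```

```bash
python3 -m handwheel '{"delta_rot":[[0,0,0],[0,0,0],[0,0,0],[0,0,0],[0,0,0],[0,0,0],[0,0,0],[0,0,0],[0,0,0]],"linear":[[0,0,-8],[0,0,-15],[0,0,-25],[0,0,-35],[0,0,-35],[0,0,-30],[0,0,-15],[0,0,0],[0,0,0]],"jaw":[70,70,70,70,70,70,70,70,70]}'; python3 togo.py|head -1
python3 - <<'E'
from h import *
np.set_printoptions(precision=2,suppress=True)
pr=pose();a=ctrl.read_camera('wrist')[:,:,::-1].copy();b=ctrl.read_camera('scene')[:,:,::-1];c=ctrl.read_camera('side')[:,:,::-1]
np.save('w6.npy',np.c_[pr[0],pr[1]]);cv2.imwrite('pics/w6.png',a)
cv2.imwrite('pics/v6.png',np.vstack([np.hstack([cv2.resize(b[140:230,280:370],(300,300),interpolation=2),cv2.resize(c[160:250,220:310],(300,300),interpolation=2)]),cv2.resize(a,(600,300))]))
E
```

```text
time: 17.32
position: [0.553, 0.0956, 0.2158]
orientation: [3.141, -0.348, 0.129]
contact_force: [0.2, 0.0, -0.4]
finger_gap: 0.823
TCP in deck mm [ 47.79  -0.14 169.71] joints [-0.4   0.17  0.1   2.06  0.07  0.57 -1.79] F deck [ 0.08  0.01 -0.46]
```

View pics/v6.png

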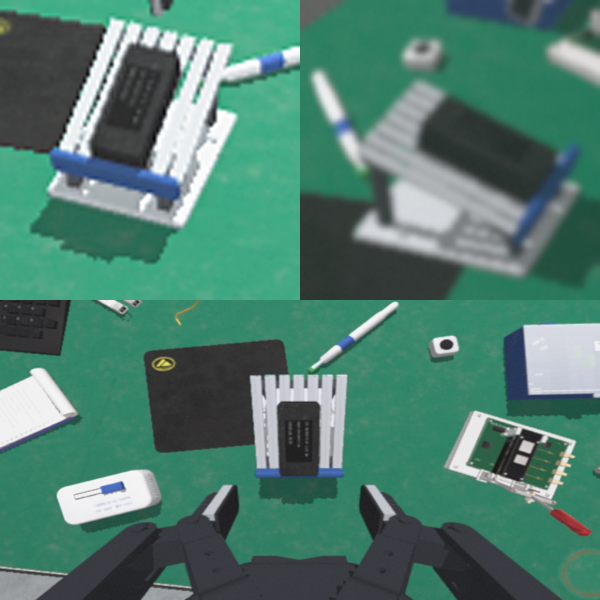

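The brick lies flat, lengthwise and central on the deck (279-320 against slats 250-347), with its end on the ledge. Before handing in, I compare both bystanders with the first pictures.

Run:
```python
from h import *
for n,bx in(('scene',(235,258,338,372)),('side',(270,330,245,290)),('side',(194,216,344,366))):
    a=cv2.imread(f'pics/{n}0.png').astype(int);b=ctrl.read_camera(n)[:,:,::-1].astype(int)
    y0,y1,x0,x1=bx;print(n,bx,np.abs(a-b)[y0:y1,x0:x1].max(2).mean())
print(ctrl.get_obs()['time']); print(ctrl.close_job())
```

```text
scene (235, 258, 338, 372) 8.09846547314578
side (270, 330, 245, 290) 1.8907407407407408
side (194, 216, 344, 366) 3.0351239669421486
17.625
the job is handed in; nothing more can be done
None
```

The brick is on the cooling rest, and I handed the job in at 17.6 s, under the 40 s limit. It lies flat and lengthwise up the slope, close to mid-width, with its lower end against the blue ledge.

- **Placing:** I gripped the brick across its 46 mm width, carried it over and tilted it 20° to match the deck. I lowered it until it touched, slid it down until it met the ledge, then opened the jaws and pulled straight back. The largest force I read was about 16 N, as it touched the deck. Meeting the ledge gave about 6 N.
- **Last views:** All three cameras showed the brick in place with the gripper clear of it.
- **Disagreement:** The ledge was about 3 mm further down the slope than I had measured, and the deck about 2 mm higher. I placed the brick by contact force, so neither mattered.
- **Bystanders:** The gripper never came near the cassette or the attenuator. The side view showed almost no change around either one. The scene view changed a little around the attenuator (about 8 of 255 levels). I think that is the arm's shadow, which lay next to it in the first picture, but I didn't check it separately.

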